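# Slide the swatch tile out over the tray

## Robot

A 6-joint arm with a two-finger parallel gripper is mounted at the origin on the work surface. World frame = base frame: x ahead of the robot, y to its left, z up, the work surface at z = 0. Lengths are in mm, angles in rad, forces in N, time in s.
With the tool pointing down it reaches from about 375 to 900 mm from the base axis. Payload 3.1 kg.
Tool frame: the origin (TCP) lies at the very end of the fingers, on their centre line; the grasp point (between the pads) lies robot.tcp_to_grasp behind it (robot.tcp_to_grasp is the distance from the TCP to the grasp point, in mm); z points along the fingers, x is the direction in which the jaws open and shut, and the axes are right-handed (so a half turn about z gives the same grasp; the last joint's range is limited). The gripper opens to 85 mm and grips with 20 to 120 N. Pads are 22 mm wide; open, the fingers measure 114 mm over their backs; the gripper's body (76 mm by 85 mm) begins 54 mm behind the grasp point. The pads swing forward as they close: fully open they stand 13 mm farther back than shut.
Start: joints at [1.147, 0.527, 1.433, -0, 1.181, -0.178], TCP at [152.042, 606.201, 231.31] pointing down, gripper open.
Joint ranges: [-3.08, 3.08], [-0.75, 2.2], [0.22, 2.44], [-1.43, 4.57], [0, 2.65], [-2.85, 2.85]. Speed limits (rad/s): [2.79, 2.79, 3.14, 3.14, 3.14, 3.14].

## Interface

Orientations are given as a rotation vector (axis times angle).
In Python, from rig import robot, optics, hand_in, models gives the robot as it stands. The module is installed in compiled form; this text tells all that it offers.
- The arm moves only by the tool move_arm, never from a script. Its argument "commands" is a list of rows, each an object of numbers: "wx", "wy", "wz": the turn, a rotation vector about the tool's x, y, z in rad; "tx", "ty", "tz": the shift along the tool's x, y, z in cm; "hand": the finger opening in cm, from 0 to 8.54. A call has 1 to 20 rows; each row is the pose to reach, as a shift and turn from the pose measured when the call began, along the tool's axes at that moment; what a row does not reach only later rows make up. A row lasts 1/12 s, in which the tool goes at most 41.7 mm and 7.16 degrees, less where a joint would pass 70% of its speed; a pose out of reach is approached as far as the arm can. A call with a gripper value outside its range is refused whole. The fingers move at their own pace and stop on an object; the grip force is fixed at half the most. Time passes only in rows, so rows that repeat a pose let the fingers close. It gives the time, the measured TCP pose, the force and the opening at its end, in the units of the state.
- robot.state(): the state, without advancing time (a new reading comes with each control period).
- optics.snapshot(name): name is "scene" or "top" or "wrist"; returns (picture, depth): 400x640x3 uint8, red, green, blue; 400x640 float32, mm along the optical axis (not along the pixel's ray), 0 where there is no reading.
- optics.camera_params(name): a dict with "K" (3x3 intrinsics, pixels), "k1" (the pictures are not rectified: a ray, as slopes to the right and down, at radius r is drawn at 1 + k1 r^2 times it, then the intrinsics apply), "world_from_camera" (4x4, takes a point from camera to world coordinates); the wrist camera has in their place "mount" (4x4, takes a point from camera to tool coordinates, whose origin is the TCP and whose axes are the tool frame's). Camera axes: x right, y down, z forward; pixel columns grow to the right and rows downward; lengths in mm; the calibration is good to about 2 mm. A picture is of the moment at which its call begins: read the wrist's pose just before it. camera_params takes no time and is no camera call.
- hand_in(): hands the job in, once; it reports no verdict.
Trained networks look in the newest picture that a camera, given by its name, has taken for a name from the list of things; names that differ only in an ending like _2 or _b are one class to them, and where a whole thing is asked for, a point or a joint stands for the part that bears it (a point fixed in the world has none). Each returns a list of dicts, best first, with "score" (0 to 1); they miss things now and then, are a little off and sometimes report something else, mostly with a low value. They report only what shows in the picture. A call takes as long as a camera call. They do not tell look-alikes from the thing itself.
- models.spot_in(thing, camera): "xy" ([column, row] in pixels, amid what is visible of it).
- models.place_of(thing, camera): "xy" ([column, row] in pixels: a listed point, or the origin of a listed thing).
The state is a dict: "clock": time; "joints": joint angles; "qvel": joint speeds; "joint_efforts": joint torques, N m; "ee_pos": TCP position; "eef_rot": TCP orientation; "ft_force": force on the tool from outside, world axes, zero at the start; "torque": the same for the moment, N m; "opening": finger opening in mm.
Only numpy, scipy, OpenCV 4.12 (cv2) and the standard library are available. Lean on these libraries where they do the work, as an engineer would, in place of code of your own. Each camera call takes 0.05 s, during which the arm holds its last target.

## Task

Two thin white swatch tiles lie flat on the low wooden riser. Using only the fingertips, slowly push the tile with the green stripe across the riser towards the enamel tray until its green stripe lies right over the riser's edge and the tile points squarely out over the tray, ready for someone to pick up by its end. Do not lift it, tip it or let it fall, and leave the tile with the red-brown stripe and all the jars and vessels where they are.

Things in the scene. Friction and masses are not known exactly. Their poses are not given: they have to be found in the camera images.
- riser: Fixed low wooden riser (small bench): flat top 260 mm along its x by 360 mm along its y, top surface 70 mm above the table. Origin at table level, midway across its width, 110 mm from the edge beside the tray and 150 mm from the opposite edge; x points across the riser to the edge beside the tray, z up. Beyond that edge, about 20 mm away, stands a fixed white enamel tray with a blue rim, 250 mm by 360 mm, 49 mm high over the rim.
- riser_edge (a point): Midpoint of the riser's top edge on the tray side: 110 mm along the riser's +x from its origin, at the height of the top (70 mm). The edge runs along the riser's y, 180 mm to either side; this point has the riser's axes.
- green_tile: The tile to push: loose white glazed tile, 120 mm long (its x) by 90 mm wide (its y) by 6 mm thick, about 0.15 kg, lying flat on the riser, a little askew. Origin at the centre of its underside; +x points to its leading end, roughly towards the tray. A green stripe 12 mm wide crosses it, and three small green dots are near its other (rear) end.
- green_tile_stripe (a point): Middle of the green stripe, on the tile's upper face: 25 mm from the tile's centre along its +x, so 35 mm back from its leading end. The stripe runs along the tile's y over its whole width. With the stripe over the edge, the leading 35 mm of the tile overhang.
- red_tile: The other tile, to be left alone: same size, shape and frame, but with a red-brown stripe and dots. It lies beside the green one on the riser; either may be the left one.
- mortar: Loose, to be left alone: heavy grey mortar, 116 mm across the rim, 75 mm high, with a white pestle fixed in it that reaches 125 mm high. Origin at the centre of its underside.
- flask: Loose, to be left alone: clear conical laboratory flask, foot 84 mm across, 140 mm high. Origin at the centre of its underside.
- bottle: Loose, to be left alone: white plastic bottle with red cap, 66 mm across, 190 mm high. Origin at the centre of its underside.
- amber_jar: Loose, to be left alone: small amber jar with black lid, 50 mm across, 70 mm high. Origin at the centre of its underside.
- tub: Loose, to be left alone: yellow tub with flat lid, 120 mm across, 70 mm high. Origin at the centre of its underside.
- green_jar: Loose, to be left alone: small green glass jar with white lid, 44 mm across, 60 mm high. Origin at the centre of its underside.
Mind the look-alikes: they are no part of the job. What is shaped like the green_tile but purple is not meant.

How it is judged (in metres and radians):
On the way:
1. the fingers push the green-striped tile so that its end passes the riser's edge (by 5 mm or more) (x of green_tile_stripe in the frame of riser_edge above -0.03 m and contact force between the fingers and green_tile above 0.1 N), for 0.1 s.
At the end, for the whole second after the job is handed in: The green-striped tile lies flat and still on the riser, the middle of its stripe within 7 mm of the riser's edge, its length within about 7 degrees (0.12 rad) of square to that edge; the red-brown-striped tile has moved less than 15 mm and the jars and vessels less than 20 mm (x of green_tile_stripe in the frame of riser_edge between -0.007 and 0.007 m and angle between the x axis of green_tile and the x axis of riser, either way round below 0.12 rad and z of green_tile in the frame of riser between 0.066 and 0.074 m and angle between green_tile's own z axis and vertical below 0.05 rad and y of green_tile in the frame of riser between -0.15 and 0.15 m and linear speed of green_tile below 0.01 m/s and distance of red_tile from where it was at the start of the episode below 0.015 m and distance of each of mortar, flask, bottle, amber_jar, tub, green_jar from where it was at the start of the episode below 0.02 m); the robot touches nothing.
It fails at once if the green-striped tile is lifted more than 12 mm off the riser (z of green_tile in the frame of riser above 0.082 m).
It fails at once if the green-striped tile tips by more than 0.2 rad or drops off the riser (angle between green_tile's own z axis and vertical above 0.2 rad or z of green_tile in the frame of riser below 0.055 m).
It fails at once if the green-striped tile is shot along faster than 0.4 m/s (linear speed of green_tile above 0.4 m/s).
It fails at once if the red-brown-striped tile is moved 15 mm or more (distance of red_tile from where it was at the start of the episode above 0.015 m).
It fails at once if a jar or vessel (mortar, flask, bottle, tub, amber or green jar) is moved 20 mm or more (distance of any of mortar, flask, bottle, amber_jar, tub, green_jar from where it was at the start of the episode above 0.02 m).
It also fails if it takes over 45 s, if anything falls off the work surface, if the arm or the gripper's body presses on something with over 40 N, if the wrist force passes 120 N, or if a joint passes its speed limit or range.

## Working session

There is one attempt and no reset: what is moved stays moved. The work goes in short steps, Python scripts to look and compute and a tool call to move; the robot and the scene stay as the last step left them, time stands still between calls to the robot, and variables do not carry over. Pictures are saved under pics/ and viewed, and the job is handed in when it is done.

Besides the shell and the picture viewer there is one more tool, called as name([rows], argument=value, ...), one row to a line, values as JSON. move_arm: Moves the arm, as the interface text tells. Its arguments: {"type":"object","properties":{"commands":{"type":"array","items":{"type":"object","properties":{"wx":{"type":"number"},"wy":{"type":"number"},"wz":{"type":"number"},"tx":{"type":"number"},"ty":{"type":"number"},"tz":{"type":"number"},"hand":{"type":"number"}}}}},"required":["commands"]}

```bash
mkdir -p pics; ls; python3 - <<'E'
from rig import robot, optics, models
import cv2, numpy as np
s=robot.state(); print({k:np.round(v,3).tolist() for k,v in s.items()})
print(robot.tcp_to_grasp)
for n in ("scene","top"):
    p,d=optics.snapshot(n); cv2.imwrite(f"pics/{n}0.png",p[:,:,::-1]); np.save(f"{n}0.npy",d)
    print(n,optics.camera_params(n))
    for t in ("green_tile_stripe","green_tile","red_tile","riser_edge"):
        print(t,models.place_of(t,n)[:4])
print(optics.camera_params("wrist"))
E
```

```text
pics
{'clock': 0.0, 'joints': [1.147, 0.528, 1.434, -0.0, 1.181, -0.178], 'qvel': [0.0, -0.0, -0.001, -0.0, 0.002, 0.0], 'joint_efforts': [-0.0, -44.236, -17.802, -0.0, 0.009, -0.0], 'ee_pos': [151.747, 605.549, 230.329], 'eef_rot': [2.476, 1.932, -0.003], 'ft_force': [0.18, -0.077, 0.231], 'torque': [0.026, 0.025, -0.004], 'opening': 85.214}
18.700000000000003
scene {'K': array([[502.55362945,   0.        , 315.34028959],
       [  0.        , 502.55362945, 193.42830358],
       [  0.        ,   0.        ,   1.        ]]), 'k1': -0.06588045219470681, 'world_from_camera': array([[ 7.67736790e-01,  3.59953348e-01, -5.30107356e-01,
         1.40127780e+03],
       [ 6.40742955e-01, -4.24349925e-01,  6.39824669e-01,
        -1.06185985e+03],
       [ 5.35601520e-03, -8.30879491e-01, -5.56426621e-01,
         1.00649259e+03],
       [ 0.00000000e+00,  0.00000000e+00,  0.00000000e+00,
         1.00000000e+00]])}
green_tile_stripe [{'xy': [249.9, 202.0], 'score': 0.8}, {'xy': [282.2, 183.4], 'score': 0.79}, {'xy': [347.3, 201.0], 'score': 0.75}]
green_tile [{'xy': [344.6, 194.5], 'score':
[... 1025 characters left out ...]
362.1, 169.7], 'score': 0.75}, {'xy': [334.7, 173.6], 'score': 0.33}]
riser_edge [{'xy': [334.1, 135.7], 'score': 0.96}, {'xy': [217.9, 153.5], 'score': 0.16}]
{'K': array([[325.47061349,   0.        , 319.85516316],
       [  0.        , 325.47061349, 203.11802534],
       [  0.        ,   0.        ,   1.        ]]), 'k1': -0.042241940984914926, 'mount': array([[ 9.99999750e-01, -3.99265878e-04, -5.83816901e-04,
         4.86334406e-01],
       [ 5.68873645e-04,  9.44518249e-01,  3.28458452e-01,
        -8.34467593e+01],
       [ 4.20283465e-04, -3.28458702e-01,  9.44518239e-01,
        -1.42093827e+02],
       [ 0.00000000e+00,  0.00000000e+00,  0.00000000e+00,
         1.00000000e+00]])}
```

View pics/scene0.png

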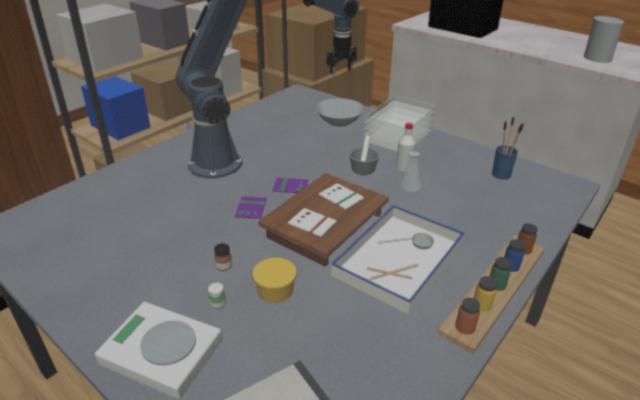

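View pics/top0.png

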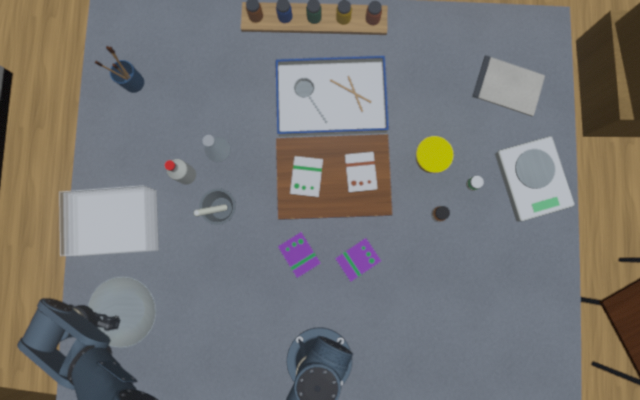

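```bash
python3 - <<'E'
import cv2
p=cv2.imread("pics/top0.png")[100:300,230:430]
cv2.imwrite("pics/top0c.png",cv2.resize(p,None,fx=3,fy=3,interpolation=cv2.INTER_CUBIC))
E
```

```text
(no output)
```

View pics/top0c.png

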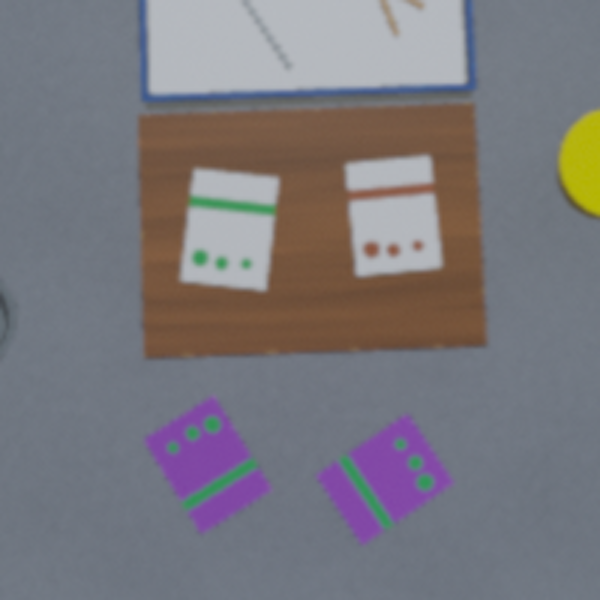

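Candidates in the top picture: white tiles at (306,177) and (361,172), and purple tiles at (299,254) and (358,260). The white tile at (306,177) has the green stripe and dots, so that is the one. The tile at (361,172) has the red-brown stripe, and the two purple ones are look-alikes. The enlarged crop confirms this. Next I measure.

```bash
cat > h.py <<'E'
from rig import robot, optics, models
import cv2, numpy as np
from scipy.spatial.transform import Rotation as R
def dist(p): return np.array([p["k1"],0,0,0,0.])
def pose(name):
    p=optics.camera_params(name)
    if name=="wrist":
        s=robot.state(); T=np.eye(4); T[:3,:3]=R.from_rotvec(s["eef_rot"]).as_matrix(); T[:3,3]=s["ee_pos"]
        return p,T@p["mount"]
    return p,p["world_from_camera"]
def w(px,z,name,P=None):
    p,T=P or pose(name)
    px=np.array(px,float).reshape(-1,1,2)
    n=cv2.undistortPoints(px,p["K"],dist(p)).reshape(-1,2)
    d=np.c_[n,np.ones(len(n))]@T[:3,:3].T
    c=T[:3,3]; return c+d*((z-c[2])/d[:,2])[:,None]
def quad(mask):
    cs,_=cv2.findContours(mask.astype(np.uint8),cv2.RETR_EXTERNAL,cv2.CHAIN_APPROX_NONE)
    c=max(cs,key=cv2.contourArea); return c.reshape(-1,2).astype(float)
E
cat > meas.py <<'E'
from h import *
import sys
def analyse(p,P,name,tag):
    hsv=cv2.cvtColor(p,cv2.COLOR_RGB2HSV); H,S,V=[hsv[...,i].astype(int) for i in range(3)]
    out={}
    wood=(((H<22)|(H>170))&(S>90)&(V>40)).astype(np.uint8)
    return hsv,wood
if __name__=="__main__":
    p=cv2.imread("pics/top0.png")[:,:,::-1]; P=pose("top")
    roi=np.zeros(p.shape[:2],bool); roi[125:230,265:402]=1
    hsv=cv2.cvtColor(np.ascontiguousarray(p),cv2.COLOR_RGB2HSV); H,S,V=[hsv[...,i].astype(int) for i in range(3)]
    wood=((H<25)&(S>90)&roi)
    c=quad(wood); W=w(c,70,"top",P)[:,:2]
    print("riser rect",cv2.minAreaRect(W.astype(np.float32)), cv2.boxPoints(cv2.minAreaRect(W.astype(np.float32))).round(1).tolist())
    for nm,x0,x1 in (("green",285,328),("red",340,382)):
        r=np.zeros_like(roi); r[148:202,x0:x1]=1
        t=r&~((H<25)&(S>80)&(V<140))
        t=r&((V>140)|((H>40)&(H<90)&(S>60)))
        c=quad(t); W=w(c,76,"top",P)[:,:2]
        print(nm,cv2.minAreaRect(W.astype(np.float32)),cv2.boxPoints(cv2.minAreaRect(W.astype(np.float32))).round(1).tolist())
    r=np.zeros_like(roi); r[148:182,288:326]=1
    t=r&(H>45)&(H<90)&(S>80); c=np.argwhere(t)[:,::-1].astype(float); W=w(c,76,"top",P)[:,:2]
    print("stripe",len(c),W.mean(0),cv2.minAreaRect(W.astype(np.float32)))
    d=np.load("top0.npy"); T=P[1]
    for px in ((285,180),(306,180),(361,175),(385,200),(298,255),(215,207)):
        z=d[px[1],px[0]]; n=cv2.undistortPoints(np.array([[px]],float),P[0]["K"],dist(P[0]))[0,0]
        print(px,(T[:3,:3]@(np.r_[n,1]*z)+T[:3,3]).round(1))
E
python3 meas.py
```

```text
riser rect ((584.2427368164062, -30.087493896484375), (255.0338897705078, 354.3918762207031), 3.6067936420440674) [[445.79998779296875, 138.6999969482422], [468.1000061035156, -215.0], [722.7000122070312, -198.89999389648438], [700.4000244140625, 154.8000030517578]]
green ((581.6885375976562, 55.980472564697266), (93.50906372070312, 121.87572479248047), 85.0917739868164) [[517.0, 14.600000381469727], [638.4000244140625, 4.199999809265137], [646.4000244140625, 97.30000305175781], [525.0, 107.80000305175781]]
red ((600.9000854492188, -116.30366516113281), (121.4290542602539, 93.89802551269531), 7.307552814483643) [[534.7000122070312, -77.5], [546.7000122070312, -170.60000610351562], [667.0999755859375, -155.10000610351562], [655.0999755859375, -62.0]]
stripe 74 [606.49407254  54.31172944] ((606.5182495117188, 53.416481018066406), (89.45426940917969, 8.13182258605957), 85.11469268798828)
(285, 180) [568.5 122.7  62.5]
(306, 180) [568.   55.2  78.3]
(361, 175) [ 588.  -117.3   82.2]
(385, 200) [ 512.8 -195.7   65.6]
(298, 255) [332.8  76.4   9.6]
(215, 207) [475.6 340.1  69.2]
```

```bash
cat >> h.py <<'E'
def goto(pos,xang):
    "shift(cm)/turn in present tool axes to reach pos with tool down, tool x at world angle xang (deg)"
    s=robot.state(); M=R.from_rotvec(s["eef_rot"]).as_matrix()
    a=np.radians(xang); G=np.array([[np.cos(a),np.sin(a),0],[np.sin(a),-np.cos(a),0],[0,0,-1]])
    print("t cm",(M.T@(np.array(pos)-s["ee_pos"])/10).round(3),"w",R.from_matrix(M.T@G).as_rotvec().round(4))
    return M
E
python3 -c "
from h import *
goto((477.5,54.2,200),93.6)"
```

```text
t cm [-45.618  44.998   3.131] w [-0.000e+00  1.000e-04 -3.086e-01]
```

move_arm([
  {"tx":-45.6,"ty":45,"tz":3.1,"wz":-0.309,"hand":4},
  {"tx":-45.6,"ty":45,"tz":3.1,"wz":-0.309,"hand":4},
  {"tx":-45.6,"ty":45,"tz":3.1,"wz":-0.309,"hand":4},
  {"tx":-45.6,"ty":45,"tz":3.1,"wz":-0.309,"hand":4},
  {"tx":-45.6,"ty":45,"tz":3.1,"wz":-0.309,"hand":4},
  {"tx":-45.6,"ty":45,"tz":3.1,"wz":-0.309,"hand":4},
  {"tx":-45.6,"ty":45,"tz":3.1,"wz":-0.309,"hand":4},
  {"tx":-45.6,"ty":45,"tz":3.1,"wz":-0.309,"hand":4},
  {"tx":-45.6,"ty":45,"tz":3.1,"wz":-0.309,"hand":4},
  {"tx":-45.6,"ty":45,"tz":3.1,"wz":-0.309,"hand":4},
  {"tx":-45.6,"ty":45,"tz":3.1,"wz":-0.309,"hand":4},
  {"tx":-45.6,"ty":45,"tz":3.1,"wz":-0.309,"hand":4},
  {"tx":-45.6,"ty":45,"tz":3.1,"wz":-0.309,"hand":4},
  {"tx":-45.6,"ty":45,"tz":3.1,"wz":-0.309,"hand":4},
  {"tx":-45.6,"ty":45,"tz":3.1,"wz":-0.309,"hand":4},
  {"tx":-45.6,"ty":45,"tz":3.1,"wz":-0.309,"hand":4},
  {"tx":-45.6,"ty":45,"tz":3.1,"wz":-0.309,"hand":4},
  {"tx":-45.6,"ty":45,"tz":3.1,"wz":-0.309,"hand":4},
  {"tx":-45.6,"ty":45,"tz":3.1,"wz":-0.309,"hand":4},
  {"tx":-45.6,"ty":45,"tz":3.1,"wz":-0.309,"hand":4},
])

```text
validation failed for argument at $.co...
```

move_arm([
  {"tx":-45.6,"ty":45.0,"tz":3.1,"wx":0.0,"wy":0.0,"wz":-0.309,"hand":4.0},
])

```text
clock: 0.58
ee_pos: [171.6, 575.7, 230.0]
eef_rot: [-2.342, -2.086, -0.01]
ft_force: [2.4, 1.0, 0.8]
opening: 75.4
```

```bash
python3 -c "
from h import *
goto((477.5,54.2,200),93.6)"
```

```text
t cm [-48.317  36.378   2.607] w [ 0.0007 -0.0081 -0.178 ]
```

move_arm([
  {"tx":-48.3,"ty":36.4,"tz":2.6,"wx":0.0,"wy":-0.008,"wz":-0.178,"hand":4.0},
  {"tx":-48.3,"ty":36.4,"tz":2.6,"wx":0.0,"wy":-0.008,"wz":-0.178,"hand":4.0},
  {"tx":-48.3,"ty":36.4,"tz":2.6,"wx":0.0,"wy":-0.008,"wz":-0.178,"hand":4.0},
  {"tx":-48.3,"ty":36.4,"tz":2.6,"wx":0.0,"wy":-0.008,"wz":-0.178,"hand":4.0},
  {"tx":-48.3,"ty":36.4,"tz":2.6,"wx":0.0,"wy":-0.008,"wz":-0.178,"hand":4.0},
  {"tx":-48.3,"ty":36.4,"tz":2.6,"wx":0.0,"wy":-0.008,"wz":-0.178,"hand":4.0},
  {"tx":-48.3,"ty":36.4,"tz":2.6,"wx":0.0,"wy":-0.008,"wz":-0.178,"hand":4.0},
  {"tx":-48.3,"ty":36.4,"tz":2.6,"wx":0.0,"wy":-0.008,"wz":-0.178,"hand":4.0},
  {"tx":-48.3,"ty":36.4,"tz":2.6,"wx":0.0,"wy":-0.008,"wz":-0.178,"hand":4.0},
  {"tx":-48.3,"ty":36.4,"tz":2.6,"wx":0.0,"wy":-0.008,"wz":-0.178,"hand":4.0},
  {"tx":-48.3,"ty":36.4,"tz":2.6,"wx":0.0,"wy":-0.008,"wz":-0.178,"hand":4.0},
  {"tx":-48.3,"ty":36.4,"tz":2.6,"wx":0.0,"wy":-0.008,"wz":-0.178,"hand":4.0},
  {"tx":-48.3,"ty":36.4,"tz":2.6,"wx":0.0,"wy":-0.008,"wz":-0.178,"hand":4.0},
  {"tx":-48.3,"ty":36.4,"tz":2.6,"wx":0.0,"wy":-0.008,"wz":-0.178,"hand":4.0},
  {"tx":-48.3,"ty":36.4,"tz":2.6,"wx":0.0,"wy":-0.008,"wz":-0.178,"hand":4.0},
  {"tx":-48.3,"ty":36.4,"tz":2.6,"wx":0.0,"wy":-0.008,"wz":-0.178,"hand":4.0},
  {"tx":-48.3,"ty":36.4,"tz":2.6,"wx":0.0,"wy":-0.008,"wz":-0.178,"hand":4.0},
  {"tx":-48.3,"ty":36.4,"tz":2.6,"wx":0.0,"wy":-0.008,"wz":-0.178,"hand":4.0},
  {"tx":-48.3,"ty":36.4,"tz":2.6,"wx":0.0,"wy":-0.008,"wz":-0.178,"hand":4.0},
  {"tx":-48.3,"ty":36.4,"tz":2.6,"wx":0.0,"wy":-0.008,"wz":-0.178,"hand":4.0},
])

```text
clock: 2.25
ee_pos: [476.8, 55.7, 200.2]
eef_rot: [-2.148, -2.292, -0.001]
ft_force: [-0.0, 0.2, 0.8]
opening: 40.0
```

```bash
cat > wsnap.py <<'E'
from h import *
import sys
s=robot.state(); P=pose("wrist"); p,d=optics.snapshot("wrist")
cv2.imwrite(f"pics/{sys.argv[1]}.png",p[:,:,::-1]); np.save(f"{sys.argv[1]}.npy",d); np.save(f"{sys.argv[1]}T.npy",P[1])
print({k:np.round(s[k],3).tolist() for k in ("clock","ee_pos","eef_rot","ft_force","opening")})
E
python3 wsnap.py w1; python3 -c "
from h import *
goto((477.5,54.2,200),93.6)"
```

```text
{'clock': 2.25, 'ee_pos': [476.815, 55.658, 200.171], 'eef_rot': [-2.148, -2.292, -0.001], 'ft_force': [-0.02, 0.207, 0.786], 'opening': 40.019}
t cm [-0.14   0.04   0.018] w [ 0.0005 -0.0002  0.0022]
```

View pics/w1.png

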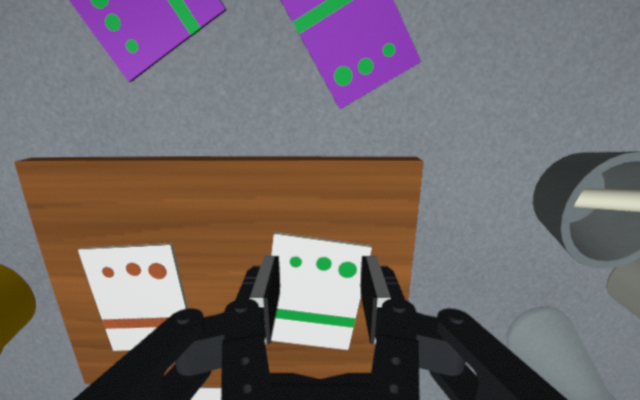

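The wrist picture shows the riser's rear edge at row ~158, the green tile's rear edge from (274,235) to (371,247) and its stripe at row ~318. The fingertips are beside it at row ~258. I compare these with the top-view measurement.

```bash
python3 - <<'E'
from h import *
P=(optics.camera_params("wrist"),np.load("w1T.npy"))
print("riser rear",w([[18,160],[422,157]],70,"wrist",P).round(1).tolist())
print("tile rear",w([[274,235],[371,247]],76,"wrist",P).round(1).tolist())
print("stripe line",w([[276,315],[355,323]],76,"wrist",P).round(1).tolist())
# project tcp
T=P[1]; 
for tp in ([0,0,0],[20,-11,0],[-20,-11,0]):
    s=robot.state(); M=R.from_rotvec(s["eef_rot"]).as_matrix(); X=M@np.array(tp,float)+s["ee_pos"]
    c=np.linalg.inv(T)@np.r_[X,1]; print(tp,cv2.projectPoints(c[:3].reshape(1,1,3),np.zeros(3),np.zeros(3),P[0]["K"],dist(P[0]))[0].ravel().round(1))
d=np.load("w1.npy"); print(d[200,150],d[265,320],d[255,268],d[255,372],d[258,270])
E
```

```text
riser rear [[465.1, -211.6, 70.0], [441.2, 140.1, 70.0]]
tile rear [[518.9, 17.0, 76.0], [525.2, 105.4, 76.0]]
stripe line [[605.9, 20.4, 76.0], [610.5, 99.4, 76.0]]
[0, 0, 0] [319.8 268. ]
[20, -11, 0] [360.9 248.1]
[-20, -11, 0] [278.6 248.1]
287.3624 302.55954 304.58325 304.9748 151.49754
```

move_arm([
  {"tx":-0.1,"ty":0.0,"tz":3.5,"wx":0.0,"wy":0.0,"wz":0.0,"hand":4.0},
  {"tx":-0.1,"ty":0.0,"tz":7.0,"wx":0.0,"wy":0.0,"wz":0.0,"hand":4.0},
  {"tx":-0.1,"ty":0.0,"tz":10.0,"wx":0.0,"wy":0.0,"wz":0.0,"hand":4.0},
  {"tx":-0.1,"ty":0.0,"tz":11.5,"wx":0.0,"wy":0.0,"wz":0.0,"hand":4.0},
  {"tx":-0.1,"ty":0.0,"tz":12.0,"wx":0.0,"wy":0.0,"wz":0.0,"hand":4.0},
  {"tx":-0.1,"ty":0.0,"tz":12.3,"wx":0.0,"wy":0.0,"wz":0.0,"hand":4.0},
  {"tx":-0.1,"ty":0.0,"tz":12.5,"wx":0.0,"wy":0.0,"wz":0.0,"hand":4.0},
  {"tx":-0.1,"ty":0.0,"tz":12.5,"wx":0.0,"wy":0.0,"wz":0.0,"hand":4.0},
])

```text
clock: 2.97
ee_pos: [477.8, 54.8, 75.9]
eef_rot: [2.146, 2.292, 0.002]
ft_force: [0.7, 0.6, 0.5]
opening: 40.0
```

Probing slowly for the riser top.

move_arm([
  {"tx":0.0,"ty":0.0,"tz":0.1,"wx":0.0,"wy":0.0,"wz":0.0,"hand":4.0},
  {"tx":0.0,"ty":0.0,"tz":0.2,"wx":0.0,"wy":0.0,"wz":0.0,"hand":4.0},
  {"tx":0.0,"ty":0.0,"tz":0.3,"wx":0.0,"wy":0.0,"wz":0.0,"hand":4.0},
  {"tx":0.0,"ty":0.0,"tz":0.4,"wx":0.0,"wy":0.0,"wz":0.0,"hand":4.0},
  {"tx":0.0,"ty":0.0,"tz":0.4,"wx":0.0,"wy":0.0,"wz":0.0,"hand":4.0},
])

```text
clock: 3.38
ee_pos: [477.8, 54.8, 72.0]
eef_rot: [2.146, 2.292, 0.003]
ft_force: [-0.3, 1.0, 0.6]
opening: 40.0
```

```bash
python3 wsnap.py w2
```

```text
{'clock': 3.383, 'ee_pos': [477.835, 54.795, 72.029], 'eef_rot': [2.146, 2.292, 0.003], 'ft_force': [-0.342, 0.953, 0.62], 'opening': 39.961}
```

View pics/w2.png

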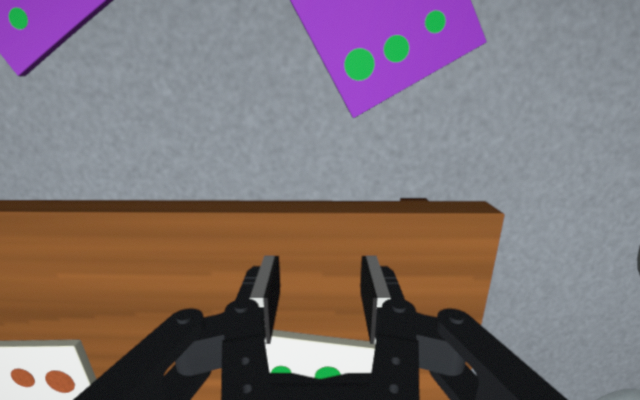

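The fingers stand on bare wood behind the tile (rear edge at row ~335), with no contact yet. I continue probing.

move_arm([
  {"tx":0.0,"ty":0.0,"tz":0.1,"wx":0.0,"wy":0.0,"wz":0.0,"hand":4.0},
  {"tx":0.0,"ty":0.0,"tz":0.2,"wx":0.0,"wy":0.0,"wz":0.0,"hand":4.0},
  {"tx":0.0,"ty":0.0,"tz":0.2,"wx":0.0,"wy":0.0,"wz":0.0,"hand":4.0},
])

```text
clock: 3.68
ee_pos: [477.7, 54.8, 69.8]
eef_rot: [2.147, 2.292, 0.002]
ft_force: [0.2, 1.1, 0.2]
opening: 40.2
```

move_arm([
  {"tx":0.0,"ty":0.0,"tz":0.1,"wx":0.0,"wy":0.0,"wz":0.0,"hand":4.0},
  {"tx":0.0,"ty":0.0,"tz":0.15,"wx":0.0,"wy":0.0,"wz":0.0,"hand":4.0},
  {"tx":0.0,"ty":0.0,"tz":0.15,"wx":0.0,"wy":0.0,"wz":0.0,"hand":4.0},
])

```text
clock: 3.93
ee_pos: [477.7, 54.7, 68.6]
eef_rot: [2.147, 2.292, 0.002]
ft_force: [-0.5, 0.2, 3.7]
opening: 39.8
```

Contact comes at TCP z ≈ 68.7 (3.7 N). I raise 2 mm so the tips bear on the tile's 6 mm side face, then push slowly.

move_arm([
  {"tx":0.0,"ty":0.0,"tz":-0.2,"wx":0.0,"wy":0.0,"wz":0.0,"hand":4.0},
  {"tx":0.0,"ty":0.4,"tz":-0.2,"wx":0.0,"wy":0.0,"wz":0.0,"hand":4.0},
  {"tx":0.0,"ty":0.8,"tz":-0.2,"wx":0.0,"wy":0.0,"wz":0.0,"hand":4.0},
  {"tx":0.0,"ty":1.2,"tz":-0.2,"wx":0.0,"wy":0.0,"wz":0.0,"hand":4.0},
  {"tx":0.0,"ty":1.6,"tz":-0.2,"wx":0.0,"wy":0.0,"wz":0.0,"hand":4.0},
  {"tx":0.0,"ty":2.0,"tz":-0.2,"wx":0.0,"wy":0.0,"wz":0.0,"hand":4.0},
  {"tx":0.0,"ty":2.3,"tz":-0.2,"wx":0.0,"wy":0.0,"wz":0.0,"hand":4.0},
  {"tx":0.0,"ty":2.6,"tz":-0.2,"wx":0.0,"wy":0.0,"wz":0.0,"hand":4.0},
  {"tx":0.0,"ty":2.9,"tz":-0.2,"wx":0.0,"wy":0.0,"wz":0.0,"hand":4.0},
  {"tx":0.0,"ty":3.2,"tz":-0.2,"wx":0.0,"wy":0.0,"wz":0.0,"hand":4.0},
  {"tx":0.0,"ty":3.5,"tz":-0.2,"wx":0.0,"wy":0.0,"wz":0.0,"hand":4.0},
  {"tx":0.0,"ty":3.8,"tz":-0.2,"wx":0.0,"wy":0.0,"wz":0.0,"hand":4.0},
  {"tx":0.0,"ty":4.1,"tz":-0.2,"wx":0.0,"wy":0.0,"wz":0.0,"hand":4.0},
  {"tx":0.0,"ty":4.4,"tz":-0.2,"wx":0.0,"wy":0.0,"wz":0.0,"hand":4.0},
  {"tx":0.0,"ty":4.7,"tz":-0.2,"wx":0.0,"wy":0.0,"wz":0.0,"hand":4.0},
  {"tx":0.0,"ty":5.0,"tz":-0.2,"wx":0.0,"wy":0.0,"wz":0.0,"hand":4.0},
  {"tx":0.0,"ty":5.3,"tz":-0.2,"wx":0.0,"wy":0.0,"wz":0.0,"hand":4.0},
  {"tx":0.0,"ty":5.6,"tz":-0.2,"wx":0.0,"wy":0.0,"wz":0.0,"hand":4.0},
  {"tx":0.0,"ty":6.0,"tz":-0.2,"wx":0.0,"wy":0.0,"wz":0.0,"hand":4.0},
  {"tx":0.0,"ty":6.0,"tz":-0.2,"wx":0.0,"wy":0.0,"wz":0.0,"hand":4.0},
])

```text
clock: 5.6
ee_pos: [538.9, 58.6, 70.8]
eef_rot: [2.146, 2.291, 0.004]
ft_force: [0.5, -0.6, 0.0]
opening: 40.0
```

```bash
python3 wsnap.py w3; python3 - <<'E'
from h import *
for n in ("top","scene"):
    p,d=optics.snapshot(n); cv2.imwrite(f"pics/{n}3.png",p[:,:,::-1])
t=cv2.imread("pics/top3.png")[110:230,250:410]; s=cv2.imread("pics/scene3.png")[150:270,240:400]
cv2.imwrite("pics/c3.png",np.hstack([cv2.resize(a,None,fx=2.5,fy=2.5,interpolation=cv2.INTER_CUBIC) for a in (t,s)]))
E
```

```text
{'clock': 5.6, 'ee_pos': [538.933, 58.597, 70.819], 'eef_rot': [2.146, 2.291, 0.004], 'ft_force': [0.48, -0.605, 0.044], 'opening': 40.037}
```

View pics/w3.png

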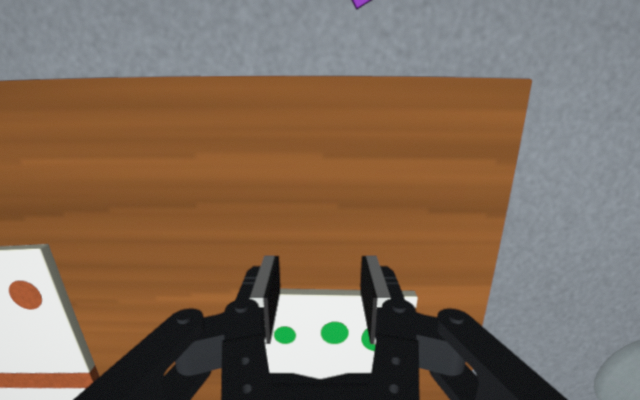

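View pics/c3.png

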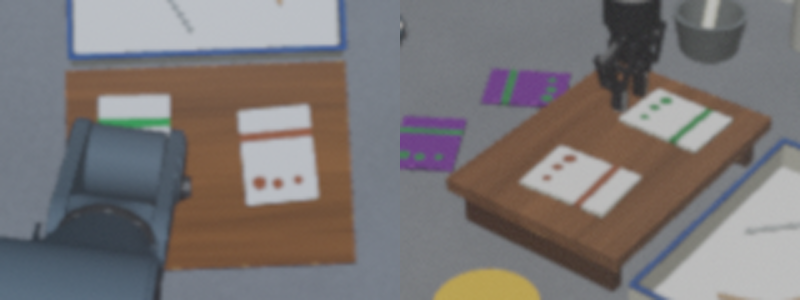

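The tile is now square to the jaws. The wrist picture shows its rear edge level at row ~292, and in the top crop its stripe is parallel to the riser edge. I measure the remaining distance.

```bash
cat > gap.py <<'E'
from h import *
import sys
# riser edge fit from top picture: transition along columns in the red half, extended (the edge is one straight line)
p0=cv2.imread("pics/top0.png"); P=pose("top")
def lab(p): return cv2.cvtColor(p,cv2.COLOR_BGR2LAB).astype(float)
def edge_pts(p,cols,r0,r1,ch,sign):
    g=cv2.GaussianBlur(lab(p)[...,ch],(0,0),.8); out=[]
    for c in cols:
        d=sign*np.gradient(g[r0:r1,c]); i=int(np.argmax(d[1:-1]))+1
        o=(d[i-1]-d[i+1])/(2*(d[i-1]-2*d[i]+d[i+1])+1e-9); out.append((c,r0+i+o))
    return np.array(out)
# wood: a,b channels rise going down from grey gap into wood
e=edge_pts(p0,range(282,387,2),128,146,2,1); E=w(e+[[0,0]],70,"top",P)[:,:2]
vx,vy,x0,y0=cv2.fitLine(E.astype(np.float32),cv2.DIST_HUBER,0,.01,.01).ravel()
n=np.array([abs(vy),-vx*np.sign(vy)]); n*=np.sign(n[0]); print("edge dir deg",np.degrees(np.arctan2(n[1],n[0])),"resid",np.abs((E-[x0,y0])@n).mean(),"at y=-22 x=",x0+n[1]/n[0]*(y0+22))
p=cv2.imread(sys.argv[1]); c0,c1=int(sys.argv[2]),int(sys.argv[3]); r0,r1=int(sys.argv[4]),int(sys.argv[5])
a=lab(p)[...,1]; out=[]
for c in range(c0,c1):
    wgt=np.clip(128-a[r0:r1,c]-6,0,None)
    if wgt.sum()>10: out.append((c,(wgt*np.arange(r0,r1)).sum()/wgt.sum()))
S=w(np.array(out),76,"top",P)[:,:2]
q=np.polyfit(S[:,1],S[:,0],1); 
print("stripe n",len(S),"mean",S.mean(0),"dir deg",np.degrees(np.arctan(-q[0])),"stripe x in edge frame",((S-[x0,y0])@n).mean())
E
python3 gap.py pics/top0.png 292 321 160 178; python3 gap.py pics/top3.png 291 317 154 163
python3 - <<'E'
from h import *
P=(optics.camera_params("wrist"),np.load("w3T.npy"))
print(w([[282,292],[410,293]],76,"wrist",P).round(1))
print(w([[20,79],[200,77],[520,78]],70,"wrist",P).round(1))
E
```

```text
edge dir deg 3.6614294 resid 0.23685175372296588 at y=-22 x= 726.7866
stripe n 28 mean [606.50808235  54.95301001] dir deg -4.884710347396693 stripe x in edge frame -115.11876622860372
edge dir deg 3.6614294 resid 0.23685175372296588 at y=-22 x= 726.7866
stripe n 26 mean [636.72498206  65.43047058] dir deg 1.4448901174705806 stripe x in edge frame -84.29444798425081
[[550.9  40.6  76. ]
 [547.4 103.9  76. ]]
[[457.5 -75.1  70. ]
 [453.4   3.4  70. ]
 [444.6 136.1  70. ]]
```

```bash
python3 - <<'E'
from h import *
p=cv2.imread("pics/top0.png"); L=cv2.cvtColor(p,cv2.COLOR_BGR2LAB)
for c in (290,335,380): print(c,[(r,L[r,c].tolist()) for r in range(128,144)])
E
sed -i 's/,128,146,2,1)/,128,146,1,1)/' gap.py
python3 gap.py pics/top0.png 292 321 160 178; python3 gap.py pics/top3.png 291 317 154 163
```

```text
290 [(128, [190, 128, 125]), (129, [190, 128, 124]), (130, [180, 128, 122]), (131, [141, 130, 110]), (132, [105, 131, 101]), (133, [95, 130, 112]), (134, [105, 126, 126]), (135, [114, 126, 127]), (136, [121, 128, 126]), (137, [119, 130, 129]), (138, [108, 135, 139]), (139, [102, 136, 143]), (140, [103, 137, 143]), (141, [105, 137, 144]), (142, [104, 137, 145]), (143, [101, 138, 144])]
335 [(128, [183, 128, 124]), (129, [152, 128, 116]), (130, [115, 131, 104]), (131, [103, 132, 104]), (132, [108, 128, 121]), (133, [112, 127, 128]), (134, [118, 127, 126]), (135, [125, 129, 127]), (136, [122, 133, 136]), (137, [110, 136, 142]), (138, [105, 137, 144]), (139, [105, 137, 144]), (140, [105, 138, 144]), (141, [104, 138, 144]), (142, [103, 137, 144]), (143, [103, 138, 144])]
380 [(128, [135, 131, 108]), (129, [99, 133, 100]), (130, [93, 130, 115]), (131, [103, 127, 127]), (132, [114, 127, 128]), (133, [123, 129, 126]), (134, [117, 132, 132]), (135, [104, 136, 141]), (136, [100, 138, 144]), (137, [101, 137, 144]), (138, [101, 138, 144]), (139, [101, 137, 145]), (140, [101, 137, 145]), (141, [102, 137, 145]), (142, [103, 138, 146]), (143, [105, 138, 147])]
edge dir deg 3.562494 resid 0.24939469696047228 at y=-22 x= 714.35925
stripe n 28 mean [606.50808235  54.95301001] dir deg -4.884710347396693 stripe x in edge frame -102.86114297673406
edge dir deg 3.562494 resid 0.24939469696047228 at y=-22 x= 714.35925
stripe n 26 mean [636.72498206  65.43047058] dir deg 1.4448901174705806 stripe x in edge frame -72.05159379399184
```

move_arm([
  {"tx":0.0,"ty":0.3,"tz":0.0,"wx":0.0,"wy":0.0,"wz":0.0,"hand":4.0},
  {"tx":0.0,"ty":0.6,"tz":0.0,"wx":0.0,"wy":0.0,"wz":0.0,"hand":4.0},
  {"tx":0.0,"ty":0.9,"tz":0.0,"wx":0.0,"wy":0.0,"wz":0.0,"hand":4.0},
  {"tx":0.0,"ty":1.2,"tz":0.0,"wx":0.0,"wy":0.0,"wz":0.0,"hand":4.0},
  {"tx":0.0,"ty":1.5,"tz":0.0,"wx":0.0,"wy":0.0,"wz":0.0,"hand":4.0},
  {"tx":0.0,"ty":1.8,"tz":0.0,"wx":0.0,"wy":0.0,"wz":0.0,"hand":4.0},
  {"tx":0.0,"ty":2.1,"tz":0.0,"wx":0.0,"wy":0.0,"wz":0.0,"hand":4.0},
  {"tx":0.0,"ty":2.4,"tz":0.0,"wx":0.0,"wy":0.0,"wz":0.0,"hand":4.0},
  {"tx":0.0,"ty":2.7,"tz":0.0,"wx":0.0,"wy":0.0,"wz":0.0,"hand":4.0},
  {"tx":0.0,"ty":3.0,"tz":0.0,"wx":0.0,"wy":0.0,"wz":0.0,"hand":4.0},
  {"tx":0.0,"ty":3.3,"tz":0.0,"wx":0.0,"wy":0.0,"wz":0.0,"hand":4.0},
  {"tx":0.0,"ty":3.6,"tz":0.0,"wx":0.0,"wy":0.0,"wz":0.0,"hand":4.0},
  {"tx":0.0,"ty":3.9,"tz":0.0,"wx":0.0,"wy":0.0,"wz":0.0,"hand":4.0},
  {"tx":0.0,"ty":4.2,"tz":0.0,"wx":0.0,"wy":0.0,"wz":0.0,"hand":4.0},
  {"tx":0.0,"ty":4.5,"tz":0.0,"wx":0.0,"wy":0.0,"wz":0.0,"hand":4.0},
  {"tx":0.0,"ty":4.8,"tz":0.0,"wx":0.0,"wy":0.0,"wz":0.0,"hand":4.0},
  {"tx":0.0,"ty":5.1,"tz":0.0,"wx":0.0,"wy":0.0,"wz":0.0,"hand":4.0},
  {"tx":0.0,"ty":5.4,"tz":0.0,"wx":0.0,"wy":0.0,"wz":0.0,"hand":4.0},
  {"tx":0.0,"ty":5.7,"tz":0.0,"wx":0.0,"wy":0.0,"wz":0.0,"hand":4.0},
  {"tx":0.0,"ty":6.0,"tz":0.0,"wx":0.0,"wy":0.0,"wz":0.0,"hand":4.0},
])

```text
clock: 7.42
ee_pos: [597.9, 62.6, 70.9]
eef_rot: [2.146, 2.292, 0.003]
ft_force: [-1.5, -0.4, -1.3]
opening: 39.9
```

```bash
python3 wsnap.py w4; python3 - <<'E'
from h import *
for n in ("top","scene"):
    p,d=optics.snapshot(n); cv2.imwrite(f"pics/{n}4.png",p[:,:,::-1])
t=cv2.imread("pics/top4.png")[110:230,250:410]; s=cv2.imread("pics/scene4.png")[150:270,260:420]
cv2.imwrite("pics/c4.png",np.hstack([cv2.resize(a,None,fx=2.5,fy=2.5,interpolation=cv2.INTER_CUBIC) for a in (t,s)]))
E
python3 gap.py pics/top4.png 291 317 134 146
```

```text
{'clock': 7.417, 'ee_pos': [597.938, 62.617, 70.867], 'eef_rot': [2.146, 2.292, 0.003], 'ft_force': [-1.492, -0.433, -1.331], 'opening': 39.938}
edge dir deg 3.562494 resid 0.24939469696047228 at y=-22 x= 714.35925
stripe n 4 mean [701.82067185  32.532125  ] dir deg -6.86683759729449 stripe x in edge frame -9.125904910042728
```

View pics/c4.png

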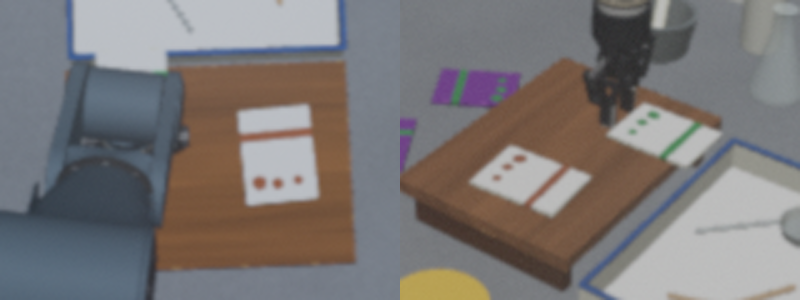

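View pics/w4.png

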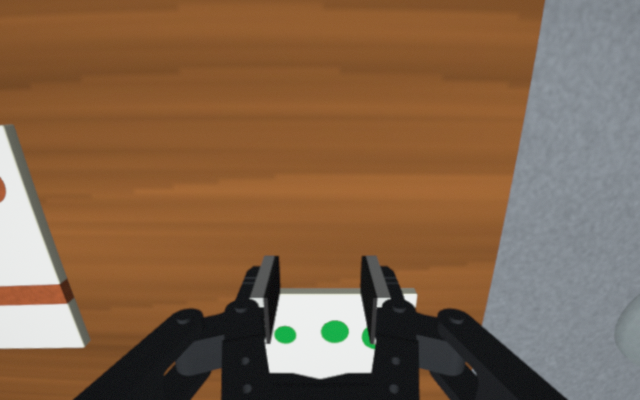

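The tile is moving straight and its leading end is over the tray. About 9–16 mm remain. I push 8 mm more, then back away for an unobstructed look.

move_arm([
  {"tx":0.0,"ty":0.2,"tz":0.0,"wx":0.0,"wy":0.0,"wz":0.0,"hand":4.0},
  {"tx":0.0,"ty":0.4,"tz":0.0,"wx":0.0,"wy":0.0,"wz":0.0,"hand":4.0},
  {"tx":0.0,"ty":0.6,"tz":0.0,"wx":0.0,"wy":0.0,"wz":0.0,"hand":4.0},
  {"tx":0.0,"ty":0.8,"tz":0.0,"wx":0.0,"wy":0.0,"wz":0.0,"hand":4.0},
  {"tx":0.0,"ty":0.8,"tz":0.0,"wx":0.0,"wy":0.0,"wz":0.0,"hand":4.0},
  {"tx":0.0,"ty":0.8,"tz":0.0,"wx":0.0,"wy":0.0,"wz":0.0,"hand":4.0},
])

```text
clock: 8.07
ee_pos: [606.6, 63.1, 71.1]
eef_rot: [2.145, 2.291, 0.004]
ft_force: [0.1, 0.1, -1.0]
opening: 40.1
```

move_arm([
  {"tx":0.0,"ty":-0.5,"tz":0.0,"wx":0.0,"wy":0.0,"wz":0.0,"hand":4.0},
  {"tx":0.0,"ty":-2.5,"tz":0.0,"wx":0.0,"wy":0.0,"wz":0.0,"hand":4.0},
  {"tx":0.0,"ty":-5.0,"tz":-2.0,"wx":0.0,"wy":0.0,"wz":0.0,"hand":4.0},
  {"tx":0.0,"ty":-8.0,"tz":-4.0,"wx":0.0,"wy":0.0,"wz":0.0,"hand":4.0},
  {"tx":0.0,"ty":-11.0,"tz":-6.0,"wx":0.0,"wy":0.0,"wz":0.0,"hand":4.0},
  {"tx":0.0,"ty":-12.0,"tz":-6.0,"wx":0.0,"wy":0.0,"wz":0.0,"hand":4.0},
  {"tx":0.0,"ty":-12.0,"tz":-6.0,"wx":0.0,"wy":0.0,"wz":0.0,"hand":4.0},
])

```text
clock: 8.65
ee_pos: [483.7, 55.5, 131.3]
eef_rot: [2.146, 2.291, 0.003]
ft_force: [0.2, -0.3, -0.1]
opening: 40.2
```

```bash
python3 wsnap.py w5; python3 - <<'E'
from h import *
for n in ("top","scene"):
    p,d=optics.snapshot(n); cv2.imwrite(f"pics/{n}5.png",p[:,:,::-1])
    print(models.place_of("green_tile_stripe",n)[:3])
t=cv2.imread("pics/top5.png")[110:230,250:410]; s=cv2.imread("pics/scene5.png")[150:270,260:420]
cv2.imwrite("pics/c5.png",np.hstack([cv2.resize(a,None,fx=2.5,fy=2.5,interpolation=cv2.INTER_CUBIC) for a in (t,s)]))
E
python3 gap.py pics/top5.png 291 317 130 145
```

```text
{'clock': 8.65, 'ee_pos': [483.697, 55.506, 131.314], 'eef_rot': [2.146, 2.291, 0.003], 'ft_force': [0.197, -0.277, -0.145], 'opening': 40.203}
[{'xy': [349.2, 262.5], 'score': 0.91}, {'xy': [297.3, 139.6], 'score': 0.8}, {'xy': [305.0, 259.2], 'score': 0.59}]
[{'xy': [284.3, 184.0], 'score': 0.95}, {'xy': [378.2, 208.4], 'score': 0.76}, {'xy': [252.9, 205.7], 'score': 0.55}]
edge dir deg 3.562494 resid 0.24939469696047228 at y=-22 x= 714.35925
stripe n 26 mean [704.14439824  67.65988431] dir deg 3.8541689924227756 stripe x in edge frame -4.623928189770728
```

View pics/c5.png

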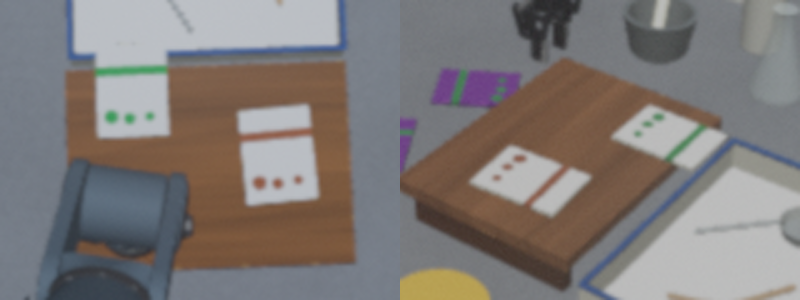

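View pics/w5.png

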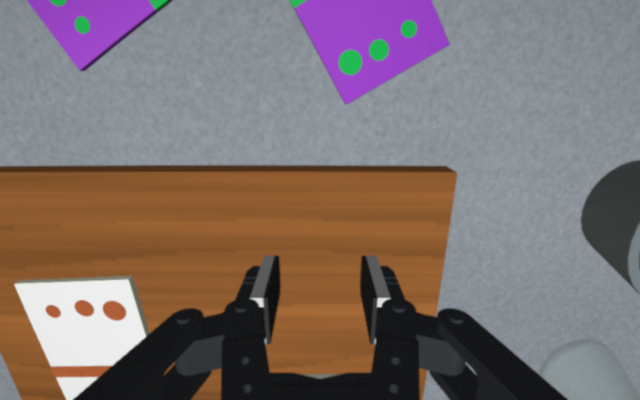

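```bash
python3 - <<'E'
from h import *
# scene: riser tray-side top edge visible between red side corner and tile; stripe by green centroid
P=pose("scene"); p=cv2.imread("pics/scene5.png"); 
b=cv2.resize(p[150:270,300:420],None,fx=5,fy=5,interpolation=cv2.INTER_CUBIC); cv2.imwrite("pics/s5.png",b)
L=cv2.cvtColor(p,cv2.COLOR_BGR2LAB).astype(float); a=L[...,1]
m=np.zeros(a.shape); m[195:222,360:390]=np.clip(122-a[195:222,360:390],0,None)
ys,xs=np.nonzero(m); print(len(xs))
W=w(np.c_[xs,ys],76,"scene",P)[:,:2]; wt=m[ys,xs]; c=(W*wt[:,None]).sum(0)/wt.sum(); print("stripe scene",c)
n=np.array([.998,.0622]); print("u",c@n)
# top: rear edge of riser to check the 260
p0=cv2.imread("pics/top0.png"); PT=pose("top"); g=cv2.GaussianBlur(cv2.cvtColor(p0,cv2.COLOR_BGR2LAB)[...,1].astype(float),(0,0),.8)
for (r0,r1,s,nm) in ((128,146,1,"front"),(208,226,-1,"rear")):
    pts=[(c,r0+np.argmax(s*np.gradient(g[r0:r1,c]))) for c in range(284,386,2)]
    print(nm,np.median(w(np.array(pts,float),70,"top",PT)[:,:2]@n))
E
```

```text
91
stripe scene [697.92989006  73.67545775]
u 701.1166437528819
front 711.9795031942235
rear 451.7383623778012
```

View pics/s5.png

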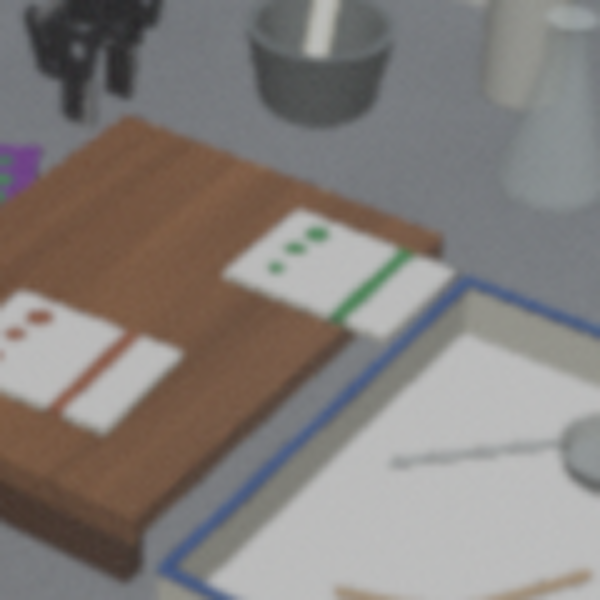

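```bash
python3 - <<'E'
from h import *
P=pose("scene"); n=np.array([.998,.0622])
W=w([[328,255],[369.6,217],[388,197.6]],70,"scene",P)[:,:2]; print(W.round(1),(W@n).round(1))
W=w([[300+335/5,150+318/5],[300+408/5,150+252/5]],76,"scene",P)[:,:2]; print(W.round(1),(W@n).round(1))
goto((603,62.5,71.0),93.6)
E
```

```text
[[ 737.4 -202.6]
 [ 723.9   23.1]
 [ 708.8  151.8]] [723.3 723.9 716.9]
[[711.7  25.7]
 [706.2 116.7]] [711.9 712. ]
t cm [-5.0000e-03  1.1458e+01  5.9560e+00] w [0.0052 0.0005 0.0025]
```

Cross-checks for the stripe: top view −4.6 mm, from TCP contact geometry −6.5 mm, scene view (rough hand-read) −5 to −12 mm. I push about 5.5 mm more.

move_arm([
  {"tx":0.0,"ty":2.0,"tz":2.0,"wx":0.0,"wy":0.0,"wz":0.0,"hand":4.0},
  {"tx":0.0,"ty":4.0,"tz":4.0,"wx":0.0,"wy":0.0,"wz":0.0,"hand":4.0},
  {"tx":0.0,"ty":6.0,"tz":5.5,"wx":0.0,"wy":0.0,"wz":0.0,"hand":4.0},
  {"tx":0.0,"ty":8.0,"tz":6.0,"wx":0.0,"wy":0.0,"wz":0.0,"hand":4.0},
  {"tx":0.0,"ty":9.5,"tz":6.0,"wx":0.0,"wy":0.0,"wz":0.0,"hand":4.0},
  {"tx":0.0,"ty":10.5,"tz":6.0,"wx":0.0,"wy":0.0,"wz":0.0,"hand":4.0},
  {"tx":0.0,"ty":11.2,"tz":6.0,"wx":0.0,"wy":0.0,"wz":0.0,"hand":4.0},
  {"tx":0.0,"ty":11.6,"tz":6.0,"wx":0.0,"wy":0.0,"wz":0.0,"hand":4.0},
  {"tx":0.0,"ty":11.9,"tz":6.0,"wx":0.0,"wy":0.0,"wz":0.0,"hand":4.0},
  {"tx":0.0,"ty":12.1,"tz":6.0,"wx":0.0,"wy":0.0,"wz":0.0,"hand":4.0},
  {"tx":0.0,"ty":12.3,"tz":6.0,"wx":0.0,"wy":0.0,"wz":0.0,"hand":4.0},
  {"tx":0.0,"ty":12.5,"tz":6.0,"wx":0.0,"wy":0.0,"wz":0.0,"hand":4.0},
  {"tx":0.0,"ty":12.7,"tz":6.0,"wx":0.0,"wy":0.0,"wz":0.0,"hand":4.0},
  {"tx":0.0,"ty":12.85,"tz":6.0,"wx":0.0,"wy":0.0,"wz":0.0,"hand":4.0},
  {"tx":0.0,"ty":12.85,"tz":6.0,"wx":0.0,"wy":0.0,"wz":0.0,"hand":4.0},
  {"tx":0.0,"ty":12.85,"tz":6.0,"wx":0.0,"wy":0.0,"wz":0.0,"hand":4.0},
])

```text
clock: 10.23
ee_pos: [617.2, 63.4, 70.8]
eef_rot: [2.145, 2.289, 0.006]
ft_force: [-0.5, -0.0, -0.9]
opening: 40.3
```

move_arm([
  {"tx":0.0,"ty":-0.5,"tz":0.0,"wx":0.0,"wy":0.0,"wz":0.0,"hand":4.0},
  {"tx":0.0,"ty":-2.5,"tz":0.0,"wx":0.0,"wy":0.0,"wz":0.0,"hand":4.0},
  {"tx":0.0,"ty":-5.0,"tz":-2.0,"wx":0.0,"wy":0.0,"wz":0.0,"hand":4.0},
  {"tx":0.0,"ty":-8.0,"tz":-4.0,"wx":0.0,"wy":0.0,"wz":0.0,"hand":4.0},
  {"tx":0.0,"ty":-11.0,"tz":-6.0,"wx":0.0,"wy":0.0,"wz":0.0,"hand":4.0},
  {"tx":0.0,"ty":-13.0,"tz":-7.0,"wx":0.0,"wy":0.0,"wz":0.0,"hand":4.0},
  {"tx":0.0,"ty":-13.0,"tz":-7.0,"wx":0.0,"wy":0.0,"wz":0.0,"hand":4.0},
])

```text
clock: 10.82
ee_pos: [482.0, 55.4, 141.7]
eef_rot: [2.146, 2.292, 0.003]
ft_force: [-0.4, -0.0, 0.4]
opening: 39.9
```

```bash
python3 - <<'E'
from h import *
for n in ("top","scene"):
    p,d=optics.snapshot(n); cv2.imwrite(f"pics/{n}6.png",p[:,:,::-1])
t=cv2.imread("pics/top6.png")[110:230,250:410]; s=cv2.imread("pics/scene6.png")[150:270,260:420]
cv2.imwrite("pics/c6.png",np.hstack([cv2.resize(a,None,fx=2.5,fy=2.5,interpolation=cv2.INTER_CUBIC) for a in (t,s)]))
# anything else moved?
a=cv2.imread("pics/top0.png").astype(int); b=cv2.imread("pics/top6.png").astype(int)
d=(np.abs(a-b).max(2)>45); d[125:205,280:330]=0; d[210:]=0
k,l,st,c=cv2.connectedComponentsWithStats(d.astype(np.uint8)); print([x.tolist() for x in st[1:] if x[4]>5])
E
python3 gap.py pics/top6.png 291 317 128 143
```

```text
[[277, 183, 3, 5, 9], [275, 190, 39, 20, 193], [318, 205, 7, 5, 18]]
edge dir deg 3.562494 resid 0.24939469696047228 at y=-22 x= 714.35925
stripe n 26 mean [714.51695988  68.0048271 ] dir deg 3.563206573049539 stripe x in edge frame 5.7500234710380305
```

View pics/c6.png

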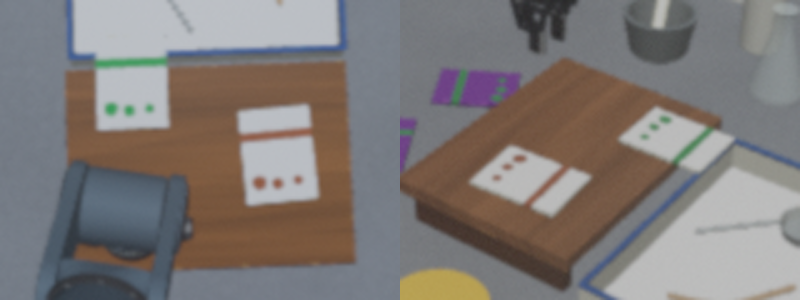

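The tile is square (3.56° against 3.56° for the edge), but I overshot. The arm had not settled when I took the starting pose, so the stripe sits at +5.7 mm by the top view, or about +4 by TCP. That is too close to the ±7 mm limit. I'll go over the tray and nudge it back about 5 mm from its leading end.

```bash
python3 -c "
from h import *
print(robot.state()['ee_pos'])
goto((786.9,73.1,150),93.6)"
```

```text
[487.0709436   54.92314388 140.84959038]
t cm [-0.137 30.044 -0.672] w [0.0081 0.0009 0.0023]
```

move_arm([
  {"tx":-0.1,"ty":2.0,"tz":-0.7,"wx":0.0,"wy":0.0,"wz":0.0,"hand":4.0},
  {"tx":-0.1,"ty":5.0,"tz":-0.7,"wx":0.0,"wy":0.0,"wz":0.0,"hand":4.0},
  {"tx":-0.1,"ty":8.5,"tz":-0.7,"wx":0.0,"wy":0.0,"wz":0.0,"hand":4.0},
  {"tx":-0.1,"ty":12.0,"tz":-0.7,"wx":0.0,"wy":0.0,"wz":0.0,"hand":4.0},
  {"tx":-0.1,"ty":15.5,"tz":-0.7,"wx":0.0,"wy":0.0,"wz":0.0,"hand":4.0},
  {"tx":-0.1,"ty":19.0,"tz":-0.7,"wx":0.0,"wy":0.0,"wz":0.0,"hand":4.0},
  {"tx":-0.1,"ty":22.5,"tz":-0.7,"wx":0.0,"wy":0.0,"wz":0.0,"hand":4.0},
  {"tx":-0.1,"ty":26.0,"tz":-0.7,"wx":0.0,"wy":0.0,"wz":0.0,"hand":4.0},
  {"tx":-0.1,"ty":28.5,"tz":-0.7,"wx":0.0,"wy":0.0,"wz":0.0,"hand":4.0},
  {"tx":-0.1,"ty":30.0,"tz":-0.7,"wx":0.0,"wy":0.0,"wz":0.0,"hand":4.0},
  {"tx":-0.1,"ty":30.0,"tz":-0.7,"wx":0.0,"wy":0.0,"wz":0.0,"hand":4.0},
  {"tx":-0.1,"ty":30.0,"tz":-0.7,"wx":0.0,"wy":0.0,"wz":0.0,"hand":4.0},
  {"tx":-0.1,"ty":30.0,"tz":-0.7,"wx":0.0,"wy":0.0,"wz":0.0,"hand":4.0},
])

```text
clock: 12.0
ee_pos: [785.6, 73.5, 148.8]
eef_rot: [2.145, 2.289, 0.006]
ft_force: [-0.3, -0.0, 0.4]
opening: 40.1
```

```bash
python3 wsnap.py w7; python3 -c "
from h import *
goto((786.9,73.1,71),93.6)
P=(optics.camera_params('wrist'),np.load('w7T.npy'))"
```

```text
{'clock': 12.0, 'ee_pos': [785.622, 73.484, 148.832], 'eef_rot': [2.145, 2.289, 0.006], 'ft_force': [-0.295, -0.026, 0.375], 'opening': 40.114}
t cm [-0.042  0.098  7.832] w [0.0059 0.0008 0.0023]
```

View pics/w7.png

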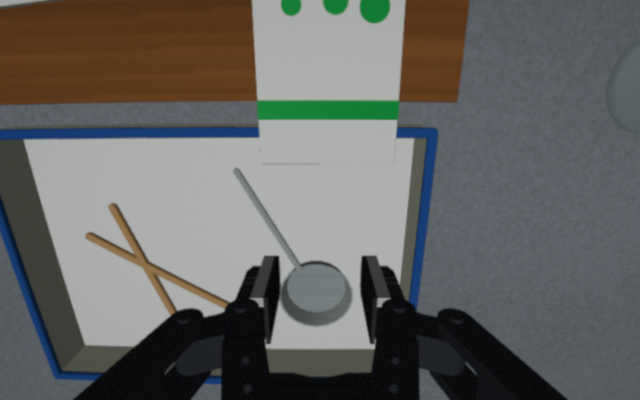

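This gives a clear close view of the riser edge at row ~102 and the stripe centre at row ~110. I measure from it, and also check the height of the strainer lying in the tray below the fingers.

```bash
python3 - <<'E'
from h import *
T=np.load("w7T.npy"); P=(optics.camera_params("wrist"),T); d=np.load("w7.npy"); p=cv2.imread("pics/w7.png")
n=np.array([.998,.0622])
L=cv2.cvtColor(p,cv2.COLOR_BGR2LAB).astype(float); a=L[...,1]
g=cv2.GaussianBlur(a,(0,0),1)
def ed(cols,r0,r1,s):return np.array([(c,r0+np.argmax(s*np.gradient(g[r0:r1,c]))) for c in cols],float)
e=np.r_[ed(range(150,250,4),92,114,-1),ed(range(412,452,4),92,114,-1)]; E=w(e,70,"wrist",P)[:,:2]
q=np.polyfit(E[:,1],E[:,0],1); print("edge deg",np.degrees(np.arctan(-q[0])),"resid",np.abs(E[:,0]-np.polyval(q,E[:,1])).mean())
out=[]
for c in range(268,392,3):
    k=np.clip(118-a[85:135,c],0,None); out.append((c,(k*np.arange(85,135)).sum()/k.sum()))
S=w(out,76,"wrist",P)[:,:2]; s=np.polyfit(S[:,1],S[:,0],1)
print("stripe mean",S.mean(0),"deg",np.degrees(np.arctan(-s[0])),"offset",((S[:,0]-np.polyval(q,S[:,1])).mean()*.998))
print("lead end",(w([[264,164],[328,164],[394,163]],76,"wrist",P)[:,:2]@n).round(1), "stripe u",S.mean(0)@n,"edge u",np.median(E@n))
for px in ((315,285),(330,330),(255,200),(200,170),(315,315),(330,140)):
    z=d[px[1],px[0]]; nn=cv2.undistortPoints(np.array([[px]],float),P[0]["K"],dist(P[0]))[0,0]
    print(px,(T[:3,:3]@(np.r_[nn,1]*z)+T[:3,3]).round(1))
E
```

```text
edge deg 3.6425250247729286 resid 0.12751689982927863
stripe mean [713.93771148  74.86736162] deg 3.688040552876272 offset 5.35417190882279
lead end [752.6 752.5 751.6] stripe u 717.1665859536604 edge u 711.8603327900806
(315, 285) [890.1  75.1   7.2]
(330, 330) [948.4  94.9   4.3]
(255, 200) [798.   16.9  20. ]
(200, 170) [778.3 -36.4   3.3]
(315, 315) [914.8  76.8  22.9]
(330, 140) [733.2  76.6  75.9]
```

move_arm([
  {"tx":0.0,"ty":0.0,"tz":2.0,"wx":0.006,"wy":0.0,"wz":0.0,"hand":4.0},
  {"tx":0.0,"ty":0.0,"tz":4.5,"wx":0.006,"wy":0.0,"wz":0.0,"hand":4.0},
  {"tx":0.0,"ty":0.0,"tz":6.5,"wx":0.006,"wy":0.0,"wz":0.0,"hand":4.0},
  {"tx":0.0,"ty":0.0,"tz":7.5,"wx":0.006,"wy":0.0,"wz":0.0,"hand":4.0},
  {"tx":0.0,"ty":0.0,"tz":7.8,"wx":0.006,"wy":0.0,"wz":0.0,"hand":4.0},
  {"tx":0.0,"ty":0.0,"tz":7.8,"wx":0.006,"wy":0.0,"wz":0.0,"hand":4.0},
  {"tx":0.0,"ty":0.0,"tz":7.8,"wx":0.006,"wy":0.0,"wz":0.0,"hand":4.0},
  {"tx":0.0,"ty":0.0,"tz":7.8,"wx":0.006,"wy":0.0,"wz":0.0,"hand":4.0},
  {"tx":0.0,"ty":0.0,"tz":7.8,"wx":0.006,"wy":0.0,"wz":0.0,"hand":4.0},
])

```text
clock: 12.8
ee_pos: [787.0, 73.4, 73.2]
eef_rot: [2.146, 2.29, 0.002]
ft_force: [-0.2, -0.0, -0.2]
opening: 40.0
```

```bash
python3 wsnap.py w8; python3 -c "
from h import *
s=robot.state(); print('u',s['ee_pos'][:2]@np.array([.998,.0622]))
u=758.5; goto((.998*u-.0622*24,.0622*u+.998*24,71),93.65)"
```

```text
{'clock': 12.8, 'ee_pos': [786.994, 73.431, 73.246], 'eef_rot': [2.146, 2.29, 0.002], 'ft_force': [-0.161, -0.033, -0.189], 'opening': 39.96}
u 789.7932071087879
t cm [-0.027 -3.14   0.194] w [0.0026 0.001  0.0015]
```

View pics/w8.png

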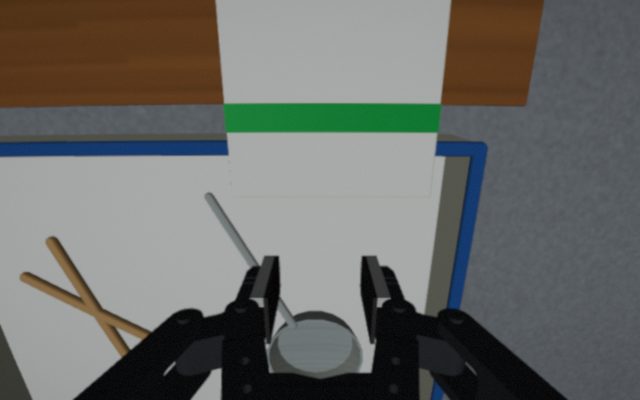

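The fingers are in front of the tile's leading end (row ~197) and clear of the strainer. I lower 2.5 mm and draw back slowly.

move_arm([
  {"tx":0.0,"ty":0.0,"tz":0.15,"wx":0.003,"wy":0.0,"wz":0.0,"hand":4.0},
  {"tx":0.0,"ty":-0.5,"tz":0.25,"wx":0.003,"wy":0.0,"wz":0.0,"hand":4.0},
  {"tx":0.0,"ty":-1.0,"tz":0.25,"wx":0.003,"wy":0.0,"wz":0.0,"hand":4.0},
  {"tx":0.0,"ty":-1.5,"tz":0.25,"wx":0.003,"wy":0.0,"wz":0.0,"hand":4.0},
  {"tx":0.0,"ty":-1.9,"tz":0.25,"wx":0.003,"wy":0.0,"wz":0.0,"hand":4.0},
  {"tx":0.0,"ty":-2.2,"tz":0.25,"wx":0.003,"wy":0.0,"wz":0.0,"hand":4.0},
  {"tx":0.0,"ty":-2.4,"tz":0.25,"wx":0.003,"wy":0.0,"wz":0.0,"hand":4.0},
  {"tx":0.0,"ty":-2.6,"tz":0.25,"wx":0.003,"wy":0.0,"wz":0.0,"hand":4.0},
  {"tx":0.0,"ty":-2.75,"tz":0.25,"wx":0.003,"wy":0.0,"wz":0.0,"hand":4.0},
  {"tx":0.0,"ty":-2.9,"tz":0.25,"wx":0.003,"wy":0.0,"wz":0.0,"hand":4.0},
  {"tx":0.0,"ty":-3.0,"tz":0.25,"wx":0.003,"wy":0.0,"wz":0.0,"hand":4.0},
  {"tx":0.0,"ty":-3.0,"tz":0.25,"wx":0.003,"wy":0.0,"wz":0.0,"hand":4.0},
  {"tx":0.0,"ty":-3.0,"tz":0.25,"wx":0.003,"wy":0.0,"wz":0.0,"hand":4.0},
])

```text
clock: 13.93
ee_pos: [756.9, 71.5, 70.5]
eef_rot: [2.147, 2.292, -0.002]
ft_force: [-0.0, 0.4, -0.5]
opening: 40.2
```

```bash
python3 wsnap.py w9; python3 - <<'E'
from h import *
T=np.load("w9T.npy"); P=(optics.camera_params("wrist"),T)
s=robot.state(); print('u',s['ee_pos'][:2]@np.array([.998,.0622]))
E
```

```text
{'clock': 13.933, 'ee_pos': [756.933, 71.485, 70.498], 'eef_rot': [2.147, 2.292, -0.002], 'ft_force': [-0.047, 0.402, -0.531], 'opening': 40.181}
u 759.8466671626658
```

View pics/w9.png

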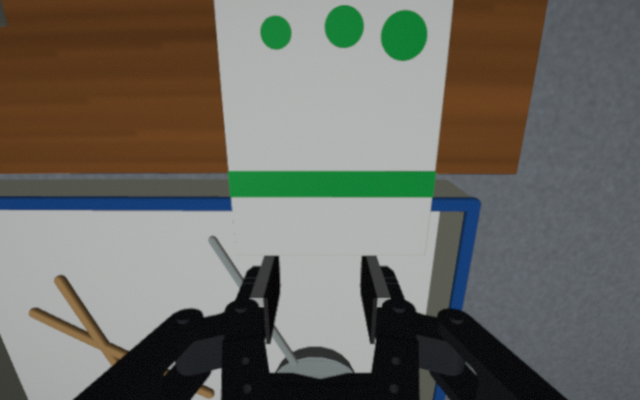

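```bash
cat > off.py <<'E'
from h import *
import sys
nm,r0,r1=sys.argv[1],int(sys.argv[2]),int(sys.argv[3])
P=(optics.camera_params("wrist"),np.load(nm+"T.npy")); a=cv2.cvtColor(cv2.imread(f"pics/{nm}.png"),cv2.COLOR_BGR2LAB).astype(float)[...,1]
g=cv2.GaussianBlur(a,(0,0),1)
cols=list(range(100,212,4))+list(range(462,506,4))
e=np.array([(c,r0+np.argmax(-np.gradient(g[r0:r1,c]))) for c in cols],float); E=w(e,70,"wrist",P)[:,:2]; q=np.polyfit(E[:,1],E[:,0],1)
out=[]
for c in range(242,425,3):
    k=np.clip(118-a[r0-5:r1+15,c],0,None); out.append((c,(k*np.arange(r0-5,r1+15)).sum()/k.sum()))
S=w(out,76,"wrist",P)[:,:2]; s=np.polyfit(S[:,1],S[:,0],1)
print("edge deg",np.degrees(np.arctan(-q[0])),"res",np.abs(E[:,0]-np.polyval(q,E[:,1])).mean(),"stripe deg",np.degrees(np.arctan(-s[0])),"offset",(S[:,0]-np.polyval(q,S[:,1])).mean()*.998,"edge u",np.median(E@[.998,.0622]))
E
python3 off.py w8 95 118; python3 off.py w9 160 186
```

```text
edge deg 3.5760517163738372 res 0.09104915363661512 stripe deg 3.6853808366674436 offset 5.309223587971378 edge u 711.9297336442627
edge deg 3.583502794005486 res 0.20795715557977848 stripe deg 3.679521246663256 offset 3.448386762176943 edge u 711.7382508693297
```

move_arm([
  {"tx":0.0,"ty":-0.1,"tz":0.0,"wx":0.0,"wy":0.0,"wz":0.0,"hand":4.0},
  {"tx":0.0,"ty":-0.2,"tz":0.0,"wx":0.0,"wy":0.0,"wz":0.0,"hand":4.0},
  {"tx":0.0,"ty":-0.3,"tz":0.0,"wx":0.0,"wy":0.0,"wz":0.0,"hand":4.0},
  {"tx":0.0,"ty":-0.33,"tz":0.0,"wx":0.0,"wy":0.0,"wz":0.0,"hand":4.0},
  {"tx":0.0,"ty":-0.33,"tz":0.0,"wx":0.0,"wy":0.0,"wz":0.0,"hand":4.0},
  {"tx":0.0,"ty":-0.33,"tz":0.0,"wx":0.0,"wy":0.0,"wz":0.0,"hand":4.0},
])

```text
clock: 14.48
ee_pos: [753.5, 71.3, 70.5]
eef_rot: [2.148, 2.292, -0.002]
ft_force: [1.3, 0.1, -0.6]
opening: 40.0
```

```bash
python3 wsnap.py w10;python3 off.py w10 165 194
```

```text
{'clock': 14.483, 'ee_pos': [753.509, 71.263, 70.461], 'eef_rot': [2.148, 2.292, -0.002], 'ft_force': [1.254, 0.091, -0.623], 'opening': 39.997}
edge deg 3.5548249689196485 res 0.024517983734540394 stripe deg 3.6799162672385903 offset -0.05728801168734743 edge u 711.6457961881905
```

The stripe is at −0.06 mm and square. I withdraw forwards, then up, and do the last check.

move_arm([
  {"tx":0.0,"ty":0.5,"tz":0.0,"wx":0.0,"wy":0.0,"wz":0.0,"hand":4.0},
  {"tx":0.0,"ty":2.0,"tz":0.0,"wx":0.0,"wy":0.0,"wz":0.0,"hand":4.0},
  {"tx":0.0,"ty":3.5,"tz":-1.0,"wx":0.0,"wy":0.0,"wz":0.0,"hand":4.0},
  {"tx":0.0,"ty":4.0,"tz":-3.5,"wx":0.0,"wy":0.0,"wz":0.0,"hand":4.0},
  {"tx":0.0,"ty":4.0,"tz":-6.5,"wx":0.0,"wy":0.0,"wz":0.0,"hand":4.0},
  {"tx":0.0,"ty":4.0,"tz":-9.0,"wx":0.0,"wy":0.0,"wz":0.0,"hand":4.0},
  {"tx":0.0,"ty":4.0,"tz":-10.0,"wx":0.0,"wy":0.0,"wz":0.0,"hand":4.0},
  {"tx":0.0,"ty":4.0,"tz":-10.0,"wx":0.0,"wy":0.0,"wz":0.0,"hand":4.0},
  {"tx":0.0,"ty":4.0,"tz":-10.0,"wx":0.0,"wy":0.0,"wz":0.0,"hand":4.0},
  {"tx":0.0,"ty":4.0,"tz":-10.0,"wx":0.0,"wy":0.0,"wz":0.0,"hand":4.0},
])

```text
clock: 15.37
ee_pos: [791.9, 74.0, 167.9]
eef_rot: [-2.146, -2.29, 0.006]
ft_force: [-0.4, 0.3, 0.2]
opening: 40.2
```

```bash
python3 wsnap.py w11; python3 - <<'E'
from h import *
for n in ("top","scene"):
    p,d=optics.snapshot(n); cv2.imwrite(f"pics/{n}11.png",p[:,:,::-1])
E
```

```text
{'clock': 15.367, 'ee_pos': [791.948, 74.036, 167.863], 'eef_rot': [-2.146, -2.29, 0.006], 'ft_force': [-0.361, 0.308, 0.155], 'opening': 40.155}
```

View pics/w11.png

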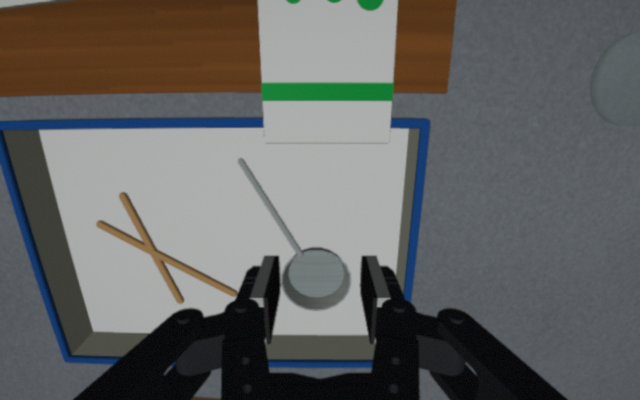

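View pics/scene11.png

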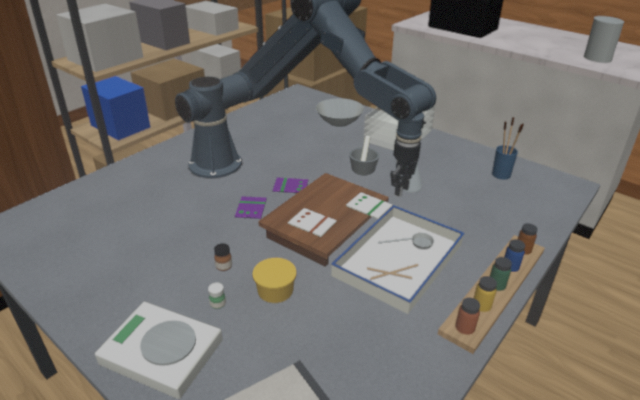

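```bash
sed -e 's/range(100,212,4))+list(range(462,506,4))/range(100,250,4))+list(range(405,440,4))/' -e 's/range(242,425,3)/range(270,388,3)/' off.py > off2.py; python3 off2.py w11 84 106
python3 - <<'E'
from h import *
a=cv2.imread("pics/scene0.png").astype(int); b=cv2.imread("pics/scene11.png").astype(int)
d=(np.abs(a-b).max(2)>50).astype(np.uint8); k,l,st,c=cv2.connectedComponentsWithStats(d); print([x.tolist() for x in st[1:] if x[4]>5])
from rig import hand_in
print(robot.state()["ft_force"]); print(hand_in())
E
```

```text
edge deg 3.566357415272572 res 0.16512547671693192 stripe deg 3.703956343548866 offset -0.24941385106947445 edge u 711.8697647627879
[[176, 0, 66, 77, 2717], [288, 0, 38, 50, 899], [358, 0, 3, 3, 6], [354, 8, 4, 5, 11], [328, 19, 7, 9, 43], [343, 32, 24, 29, 371], [288, 36, 32, 36, 315], [264, 38, 20, 56, 437], [251, 53, 6, 10, 39], [328, 54, 5, 13, 31], [366, 57, 70, 138, 3667], [353, 64, 6, 4, 15], [367, 64, 11, 11, 54], [226, 68, 35, 38, 698], [210, 108, 20, 16, 57], [180, 111, 15, 10, 95], [319, 183, 38, 26, 480], [351, 192, 41, 26, 534]]
[-0.62998906  0.09032921  0.30060193]
the job is handed in; nothing more can be done
None
```

The green-striped tile now lies flat with its stripe over the riser's edge, pointing squarely out over the tray, and the job is handed in. `hand_in()` reports no verdict, so these are my own checks.

- **What I did:** I pushed the tile along the riser with two spread fingertips on its rear end. My third push overshot, leaving the stripe about 5 mm past the edge. I then nudged it back about 5 mm from its leading end and withdrew without touching anything.
- **Stripe position:** the last wrist picture puts the stripe at −0.2 mm from the edge (limit ±7 mm), measured with the fingers clear.
- **Squareness:** the tile was about 0.14° off square in that picture (limit about 7°).
- **Other objects:** in the scene pictures before and after, only the arm and the green tile's area changed. The arm hid the flask and bottle in the last scene picture, so I couldn't compare those two there. An earlier top-view comparison, made before I went over the tray, showed no change at either.
- **Time:** about 15.5 s of the 45 s.

**Disagreements:** my rough hand-read of the scene camera differed from the top view by up to about 7 mm, with the stripe at −5 to −12 mm against −4.6 mm. I trusted the top and wrist views, which agreed with each other to about 0.4 mm. The overshoot came from reading the arm's pose before it had settled.

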